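Charge the milling jar in the paint room

TASK

Charge the white milling jar: lift off its lid and lay it upright on the brown cork mat, then lower every round ceramic pebble on the table gently into the jar, none dropped or pressed hard against it, and put the lid back on, fully home. Also lay the two paddles flat in the aluminium tray, the long stirring paddle in the long narrow compartment and the broad scraper in the short wide one. Leave the other things on the bench where they are.

Things in the scene. Friction and masses are not known exactly. Their poses are not given: they have to be found in the camera images.
- jar: White ceramic milling jar, open at the top, fixed to the bench: 176 mm across outside, 164 mm inside (wall 6 mm), 92 mm tall, inner floor 8 mm above its origin. Origin: centre of its underside, on the table; z up.
- lid_knob (a point): Centre of the black knob of the jar's loose lid, z up. Knob 26 mm across, reaching 19 mm above and below the point. Under it a white disc 178 mm across, 8 mm thick, then a rubber plug 10 mm deep, tapering from 156 to 148 mm; its flat underside is 37 mm below the point. 0.3 kg. On the jar the disc rests on the rim, the plug has 4 mm play, and the point is 119 mm above the jar's origin.
- mat_top (a point): Centre of the top of the brown cork mat, 200 x 200 mm, 3 mm thick, fixed to the table: the lid's resting place.
- tray: Fixed aluminium tray for the two paddles, 180 (x) x 125 (y) mm, two oblong compartments along its x; floor 3 mm thick, walls 8 mm above the floor (11 mm above the table). Origin: centre of its underside. The compartment positions are the two points below.
- slot_long (a point): Centre of the floor of the tray's long, narrow compartment: 170 (along x) x 40 (y) mm inside, 8 mm deep. x runs along the compartment, z up.
- slot_wide (a point): Centre of the floor of the tray's short, wide compartment: 130 (along x) x 70 (y) mm inside, 8 mm deep. x runs along the compartment, z up.
- stirrer_grip (a point): Point on the wooden handle of the long stirring paddle, near its centre of mass, 10 mm above its underside. x points to the blade, z up. The paddle is 150 mm long, from 57 mm behind the point to 93 mm ahead. Handle 20 wide, 20 mm tall, from -57 to +23 mm; steel blade 24 wide, 4 mm thick, flush with the underside. 70 g.
- scraper_grip (a point): Point on the wooden handle of the broad scraper, near its centre of mass, 10 mm above its underside. x points to the blade, z up. The scraper is 110 mm long, from 50 mm behind the point to 60 mm ahead. Handle 22 wide, 20 mm tall, from -50 to +15 mm; steel blade 54 wide, 4 mm thick, flush with the underside. 70 g.
- pebble0_mid (a point): Centre of a white ceramic milling pebble: a ball 40 mm across with a small flat (17 mm) below and above, 36 mm tall, about 0.1 kg; it stands on its flat on the table. Two to four of the four are there; an absent one reads None.
- pebble1_mid (a point): Centre of a white ceramic milling pebble: a ball 40 mm across with a small flat (17 mm) below and above, 36 mm tall, about 0.1 kg; it stands on its flat on the table. Two to four of the four are there; an absent one reads None.
- pebble2_mid (a point): Centre of a white ceramic milling pebble: a ball 40 mm across with a small flat (17 mm) below and above, 36 mm tall, about 0.1 kg; it stands on its flat on the table. Two to four of the four are there; an absent one reads None.
- pebble3_mid (a point): Centre of a white ceramic milling pebble: a ball 40 mm across with a small flat (17 mm) below and above, 36 mm tall, about 0.1 kg; it stands on its flat on the table. Two to four of the four are there; an absent one reads None.
- tape: Roll of tape, 64 mm across, 25 mm tall (bystander). Origin: its underside.
- cup: White plastic cup, 60 mm across, 60 mm tall (bystander). Origin: its underside.
- tin: Small tin, 44 mm across, 50 mm tall (bystander). Origin: its underside.
- vial: Small glass jar, 36 mm across, 60 mm tall (bystander). Origin: its underside.
- wrench: Wrench (bystander) lying at the side of the table. Origin: its underside.
- brush: Brush (bystander) lying at the side of the table. Origin: its underside.
There are look-alikes about, which are no part of the job. Leave any green or purple look-alike of the part that bears lid_knob alone.

How it is judged:
On the way, in this order (a step that is already met when the one before it is completed fails the run):
1. the lid lies upright on the mat, let go of (horizontal distance between lid_knob and mat_top below 0.05 m and z of lid_knob in the frame of mat_top below 0.042 m and angle between lid_knob's own z axis and vertical below 0.06 rad and contact force between lid and the fingers below 0.05 N), for 0.2 s.
2. every pebble present is in the jar, let go of (horizontal distance between each of pebble0_mid, pebble1_mid, pebble2_mid, pebble3_mid and jar below 0.08 m and z of each of pebble0_mid, pebble1_mid, pebble2_mid, pebble3_mid in the frame of jar below 0.08 m and contact force between each of pebble0, pebble1, pebble2, pebble3 and the fingers below 0.05 N), for 0.2 s.
3. the lid is back on the jar, fully home (horizontal distance between lid_knob and jar below 0.012 m and angle between lid_knob's own z axis and vertical below 0.05 rad and z of lid_knob in the frame of jar below 0.123 m), for 0.2 s.
At the end, for the whole second after the job is handed in: All pebbles present rest in the jar; the lid is home on it (within 12 mm of centre, level within 0.05 rad, down to 4 mm); stirring paddle and scraper lie flat and still on the floor of the long and wide compartments, along them, either way round (all of step 2 and all of step 3 and linear speed of each of lid, stirrer, scraper below 0.03 m/s and linear speed of each of pebble0, pebble1, pebble2, pebble3 below 0.05 m/s and x of stirrer_grip in the frame of slot_long between -0.045 and 0.045 m and y of stirrer_grip in the frame of slot_long between -0.012 and 0.012 m and z of stirrer_grip in the frame of slot_long below 0.014 m and angle between the x axis of stirrer_grip and the x axis of slot_long, either way round below 0.25 rad and angle between each of stirrer_grip, scraper_grip's own z axis and vertical below 0.06 rad and x of scraper_grip in the frame of slot_wide between -0.035 and 0.035 m and y of scraper_grip in the frame of slot_wide between -0.014 and 0.014 m and z of scraper_grip in the frame of slot_wide below 0.014 m and angle between the x axis of scraper_grip and the x axis of slot_wide, either way round below 0.25 rad); the robot touches nothing.
It fails at once if a pebble falls freely into the jar (faster than 0.75 m/s below its rim) ((horizontal distance between pebble0_mid and jar below 0.08 m and z of pebble0_mid in the frame of jar below 0.092 m and linear speed of pebble0 above 0.75 m/s) or (horizontal distance between pebble1_mid and jar below 0.08 m and z of pebble1_mid in the frame of jar below 0.092 m and linear speed of pebble1 above 0.75 m/s) or (horizontal distance between pebble2_mid and jar below 0.08 m and z of pebble2_mid in the frame of jar below 0.092 m and linear speed of pebble2 above 0.75 m/s) or (horizontal distance between pebble3_mid and jar below 0.08 m and z of pebble3_mid in the frame of jar below 0.092 m and linear speed of pebble3 above 0.75 m/s)).
It fails at once if a pebble strikes or is pressed against the jar with more than 40 N (contact force between any of pebble0, pebble1, pebble2, pebble3 and jar above 40 N).
It fails at once if a bystander is moved more than 30 mm (distance of any of tape, cup, tin, vial, wrench, brush from where it was at the start of the episode above 0.03 m).
Of pebble0, pebble1, pebble2, pebble3 only 2 to 4 are there at a start; the rules pass over those that are not, and their reading is None.
At some moment in a run one of stirrer, scraper may be knocked a few centimetres aside while the robot is not near it.
It also fails if it takes over 210 s, if anything falls off the work surface, if the arm or the gripper's body presses on something with over 40 N, if the wrist force passes 120 N, or if a joint passes its speed limit or range.

ROBOT

A 6-joint arm with a two-finger parallel gripper is mounted at the origin on the work surface. World frame = base frame: x ahead of the robot, y to its left, z up, the work surface at z = 0. Lengths are in m, angles in rad, forces in N, time in s.
With the tool pointing down it reaches from about 0.35 to 0.85 m from the base axis. Payload 8.1 kg.
Tool frame: the origin (TCP) lies at the very end of the fingers, on their centre line; the grasp point (between the pads) lies 19 mm behind it; z points along the fingers, y is the line along which they close (so a half turn about z gives the same grasp; the last joint's range is limited). The gripper opens to 93 mm and grips with 3 to 60 N. Pads are 15 mm wide; open, the fingers measure 128 mm over their backs; the gripper's body (75 mm by 188 mm) begins 65 mm behind the grasp point.
Start: joints at [1.2, 0.13, 1.488, -0, 1.523, -0.085], TCP at [0.169, 0.576, 0.219] pointing down, gripper open.
Joint ranges: [-2.96, 2.96], [-0.89, 2.26], [0.02, 2.5], [-1.34, 4.48], [0, 2.73], [-2.66, 2.66]. Speed limits (rad/s): [2.39, 2.39, 2.79, 3.14, 3.14, 3.14].

INTERFACE

Orientations are given as a rotation vector (axis times angle).
In Python, from station import bot gives the robot as it stands.
- The arm moves only by the tool apply_moves, never from a script. Its argument "moves" is a list of rows, each an object with "twist": the turn, a rotation vector about the world's x, y, z in rad, a list of three; "translation": the shift along the world's x, y, z in mm, a list of three; "fingers": the opening, from 0 (shut) to 1 (fully open). A call has 1 to 8 rows; each row shifts and turns the commanded pose from where the row before left it; what a row does not reach is not made up. A row lasts 1/8 s, in which the tool goes at most 62.5 mm and 10.7 degrees, less where a joint would pass 70% of its speed; a pose out of reach is approached as far as the arm can. A call with a gripper value outside its range is refused whole. The fingers move at their own pace and stop on an object; "grip_force" is the grip in N (left out, the last holds). Time passes only in rows, so rows that do not move let the fingers close. It gives the time, the measured TCP pose, the force, the opening and the grip force at its end, in the units of the state.
- bot.sense(): the state, without advancing time (a new reading comes with each control period).
- bot.read_camera(name): name is "scene" or "top"; returns the picture (480x640x3 uint8, red, green, blue); there is no depth.
- bot.camera_info(name): a dict with "fx", "fy", "cx", "cy" (pixels), "R" (3x3) and "t" (3): a world point X has camera coordinates R X + t. Camera axes: x right, y down, z forward; pixel columns grow to the right and rows downward; lengths in m; the calibration is good to about 2 mm. A picture is of the moment at which its call begins. camera_info takes no time and is no camera call.
- bot.job_done(): hands the job in; it is judged then, once.
The state is a dict: "time": time; "joints": joint angles; "qd": joint speeds; "joint_torque": joint torques, N m; "eef_pos": TCP position; "tcp_rot": TCP orientation; "wrist_force": force on the tool from outside, world axes, zero at the start; "ft_torque": the same for the moment, N m; "opening": finger opening in m; "grip_force": force on a finger pad.
Only numpy, scipy, OpenCV 4.12 (cv2) and the standard library are available. Lean on these libraries where they do the work, as an engineer would, in place of code of your own. Each camera call takes 0.05 s, during which the arm holds its last target. There are 200 camera calls.

## Working session

There is one attempt and no reset: what is moved stays moved. The work goes in short steps, Python scripts to look and compute and a tool call to move; the robot and the scene stay as the last step left them, time stands still between calls to the robot, and variables do not carry over. Pictures are saved under pics/ and viewed, at most 14 in all, crops included, and the job is handed in when it is done.

Besides the shell and the picture viewer there is one more tool, called after "Call:" as name(argument=value, ...), one argument or row to a line, values as JSON. apply_moves: Moves the arm, as the interface text tells. Its arguments: {"type":"object","properties":{"moves":{"type":"array","items":{"type":"object","properties":{"twist":{"type":"array","items":{"type":"number"}},"translation":{"type":"array","items":{"type":"number"}},"fingers":{"type":"number"}}}},"grip_force":{"type":"number"}},"required":["moves"]}

```bash
ls; mkdir -p pics
python3 - <<'E'
from station import bot
import cv2
for n in("scene","top"):
    cv2.imwrite(f"pics/{n}0.png",bot.read_camera(n)[:,:,::-1])
    c=bot.camera_info(n);print(n,{k:(v if not hasattr(v,'tolist') else v.round(4).tolist()) for k,v in c.items()})
print(bot.sense())
E
```

```text
pics
scene {'fx': 524.5324416671352, 'fy': 524.5324416671352, 'cx': 307.90186194824696, 'cy': 236.671328572159, 'R': [[0.48, 0.8772, -0.0007], [0.4854, -0.2663, -0.8327], [-0.7307, 0.3994, -0.5537]], 't': [-0.2429, -0.1564, 1.6315]}
top {'fx': 591.201633489964, 'fy': 591.201633489964, 'cx': 304.87557111712255, 'cy': 236.23212546163904, 'R': [[-0.0099, -0.9999, -0.0132], [-0.9963, 0.011, -0.0848], [0.085, 0.0123, -0.9963]], 't': [0.0089, 0.4674, 1.7279]}
{'time': 0.1, 'joints': array([ 1.19961237e+00,  1.31083454e-01,  1.48916580e+00, -1.82780096e-05,
        1.52298811e+00, -8.53765619e-02]), 'qd': array([ 2.01601378e-04, -2.02742654e-04, -3.11240027e-04,  1.73378543e-03,
       -6.86300355e-04,  2.47263178e-05]), 'joint_torque': array([ 1.01137637e-03, -5.61342931e+01, -4.93096232e+01,  7.69779319e-02,
        2.92220281e-02, -7.55425162e-07]), 'eef_pos': array([0.16894602, 0.57519362, 0.21769616]), 'tcp_rot': array([-4.47366747e-01, -3.10921763e+00,  2.52267563e-03]), 'wrist_force': array([ 0.25772549,  0.67120854, -0.01191832]), 'ft_torque': array([-0.04678449,  0.01849229, -0.02737702]), 'grip_force': 0.0, 'opening': 0.09302982893176791}
```

View pics/scene0.png

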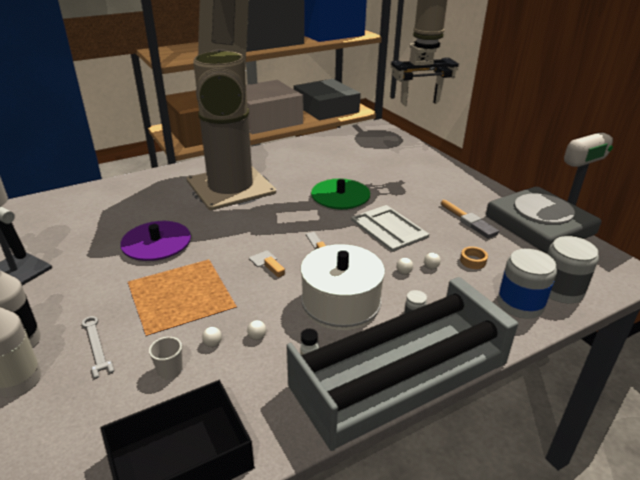

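View pics/top0.png

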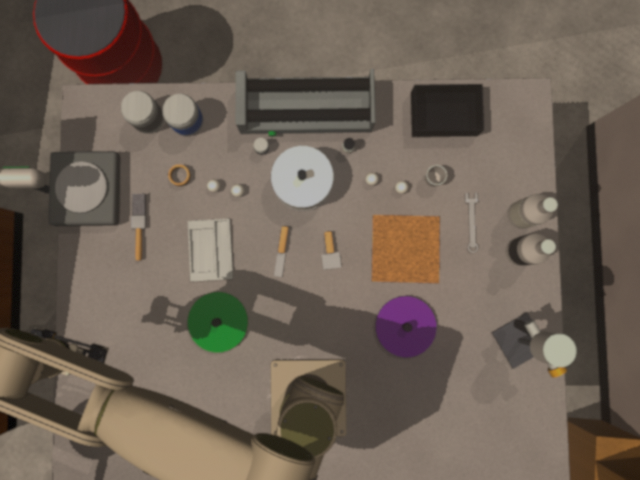

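Scene view: jar with lid around (343,280), pebbles (405,265), (432,261), (257,329), (212,337). Also mat (182,294), tray (391,227), scraper (268,263), stirrer (317,243, mostly hidden). Top view: jar (302,177), pebbles (213,186), (237,190), (372,179), (402,187). Also mat (406,249), tray (210,250), stirrer (282,250), scraper (331,250). Next I'll zoom in for accuracy.

Run:
```python
import cv2
t=cv2.imread("pics/top0.png")[115:300,160:460];cv2.imwrite("pics/tc.png",cv2.resize(t,None,fx=2.6,fy=2.6,interpolation=2))
t=cv2.imread("pics/scene0.png")[185:385,120:500];cv2.imwrite("pics/sc.png",cv2.resize(t,None,fx=2.1,fy=2.1,interpolation=2))
```

```text
(no output)
```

View pics/tc.png

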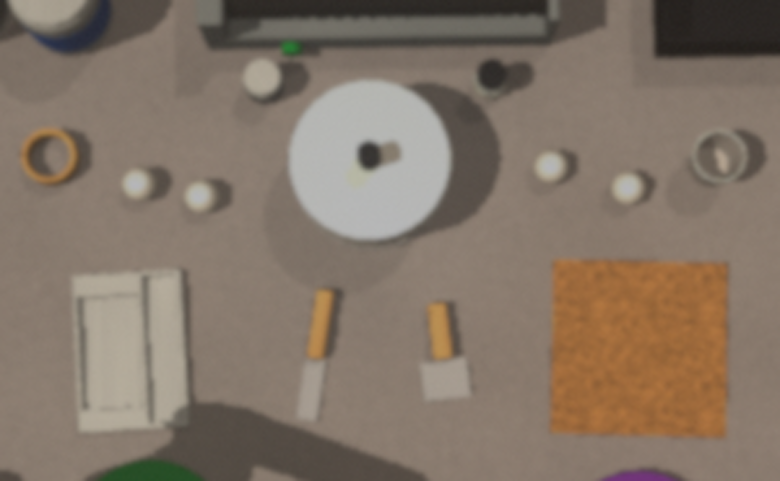

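View pics/sc.png

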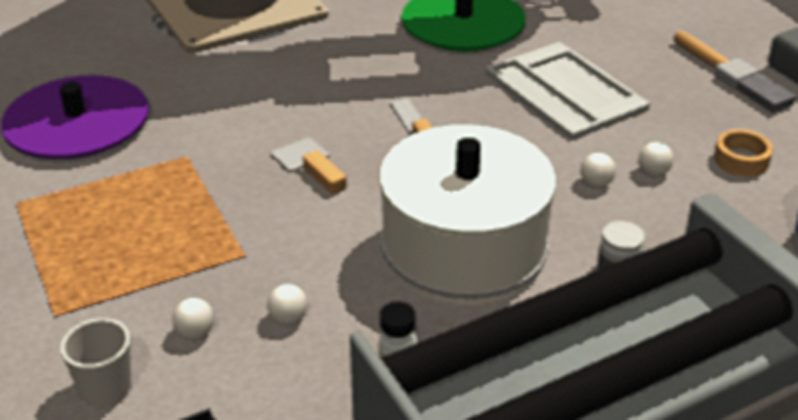

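```bash
cat > h.py <<'E'
import numpy as np, cv2
from station import bot
C={n:bot.camera_info(n) for n in("top","scene")}
def ray(n,p):
    c=C[n];d=c["R"].T@np.array([(p[0]-c["cx"])/c["fx"],(p[1]-c["cy"])/c["fy"],1]);return -c["R"].T@c["t"],d
def plane(n,p,z):
    o,d=ray(n,p);return o+d*(z-o[2])/d[2]
def tri(a,b):
    P=[np.asarray(C[n]["R"]) for n in("top","scene")]
    A=[];r=[]
    for n,p in(("top",a),("scene",b)):
        o,d=ray(n,p);d/=np.linalg.norm(d);M=np.eye(3)-np.outer(d,d);A.append(M);r.append(M@o)
    X=np.linalg.lstsq(np.vstack(A),np.hstack(r),rcond=None)[0]
    return X,np.linalg.norm(np.vstack(A)@X-np.hstack(r))
def proj(n,X):
    c=C[n];q=c["R"]@np.asarray(X)+c["t"];return np.array([c["fx"]*q[0]/q[2]+c["cx"],c["fy"]*q[1]/q[2]+c["cy"]])
T=lambda p:(160+(p[0]+.5)/2.6-.5,115+(p[1]+.5)/2.6-.5)
S=lambda p:(120+(p[0]+.5)/2.1-.5,185+(p[1]+.5)/2.1-.5)
E
python3 - <<'E'
from h import *
np.set_printoptions(precision=4,suppress=True)
L=dict(p0=((138,184),(655,159)),p1=((200,196),(597,170)),p2=((550,166),(287,304)),p3=((627,187),(193,318)),knobtop=((369,155),(468,146)),
mTL=((553,261),(244,256)),mTR=((728,263),(57,312)),mBR=((726,437),(18,205)),mBL=((551,433),(188,158)),
tTL=((71,277),(648,103)),tTR=((182,269),(575,136)),tBR=((189,426),(488,70)),tBL=((80,432),(562,43)),
sbT=((309,420),(402,101)),sc1=((421,363),(325,143)),sc2=((425,400),(300,138)),sc4=((470,395),(272,156)),sc3=((432,358),(328,157)))
for k,(a,b) in L.items():
    X,r=tri(T(a),S(b));print(k,X,'res',round(r,4))
print('lid',plane("top",T((370,160)),.1), 'lidL/R',plane("top",T((289,160)),.1),plane("top",T((451,160)),.1))
for k,p,z in(("tray wide L",(82,350),.003),("wideR",(143,350),.003),("narL",(151,350),.003),("narR",(182,350),.003)):print(k,plane("top",T(p),z))
st=[(316,289),(335,291),(325,359),(307,358)]
s=[plane("top",T(p),.02) for p in st];print("stir back,front",(s[0]+s[1])/2,(s[2]+s[3])/2,"tip",plane("top",T((309,420)),.004))
s=[plane("top",T(p),.02) for p in [(428,304),(448,302),(453,358),(432,360)]];print("scr back,front",(s[0]+s[1])/2,(s[2]+s[3])/2,"tip",plane("top",T((447.5,397.5)),.004))
for k,p in(("tape",(50,156)),("cup",(719,157)),("tin",(262,79)),("vial",(492,74))):print(k,plane("top",T(p),.05))
E
```

```text
p0 [0.6235 0.2785 0.0169] res 0.001
p1 [0.6085 0.2068 0.017 ] res 0.0005
p2 [ 0.6385 -0.1944  0.0174] res 0.0016
p3 [ 0.613  -0.2818  0.0178] res 0.0016
knobtop [0.6323 0.0117 0.1325] res 0.0028
mTL [ 0.5312 -0.1975 -0.0018] res 0.0018
mTR [ 0.5261 -0.3952  0.0047] res 0.0047
mBR [ 0.3271 -0.389  -0.0023] res 0.0041
mBL [ 0.3338 -0.1902 -0.0025] res 0.0036
tTL [0.5177 0.3567 0.009 ] res 0.001
tTR [0.5277 0.2321 0.0058] res 0.0057
tBR [0.3468 0.2238 0.0048] res 0.0051
tBL [0.3414 0.3478 0.0086] res 0.0051
sbT [0.3528 0.0882 0.0016] res 0.0071
sc1 [ 0.4136 -0.0444  0.0193] res 0.0007
sc2 [ 0.3704 -0.0529  0.0031] res 0.0058
sc4 [ 0.3779 -0.0995 -0.0032] res 0.0021
sc3 [ 0.4224 -0.0518  0.0067] res 0.0091
lid [0.632  0.0095 0.1   ] lidL/R [0.6331 0.0982 0.1   ] [ 0.6309 -0.0791  0.1   ]
tray wide L [0.4334 0.3441 0.003 ]
wideR [0.4327 0.2739 0.003 ]
narL [0.4326 0.2647 0.003 ]
narR [0.4322 0.229  0.003 ]
stir back,front [0.4978 0.0629 0.02  ] [0.4198 0.0743 0.02  ] tip [0.3505 0.0836 0.004 ]
scr back,front [ 0.4815 -0.065   0.02  ] [ 0.4177 -0.0692  0.02  ] tip [ 0.3745 -0.0748  0.004 ]
tape [0.6505 0.3721 0.05  ]
cup [ 0.64  -0.382  0.05 ]
tin [0.7359 0.1318 0.05  ]
vial [ 0.7382 -0.1287  0.05  ]
```

All heights agree with the text: pebble centres about 0.017, knob top about 0.133, mat about 0, tray rim about 0.008. First I'll move over the jar and turn the closing line roughly along y.

Call:
apply_moves(
  moves=[
    {"translation":[31,-38,0],"twist":[0,0,0.112],"fingers":0.6},
    {"translation":[31,-38,0],"twist":[0,0,0.112],"fingers":0.6},
    {"translation":[31,-38,0],"twist":[0,0,0.111],"fingers":0.6},
    {"translation":[31,-38,0],"twist":[0,0,0],"fingers":0.6},
    {"translation":[31,-38,0],"twist":[0,0,0],"fingers":0.6},
    {"translation":[31,-38,0],"twist":[0,0,0],"fingers":0.6},
    {"translation":[31,-38,0],"twist":[0,0,0],"fingers":0.6},
    {"translation":[31,-38,0],"twist":[0,0,0],"fingers":0.6},
  ],
  grip_force=30,
)

```text
time: 1.1
eef_pos: [0.4177, 0.2702, 0.2183]
tcp_rot: [0.077, -3.14, 0.0]
wrist_force: [0.7, -0.2, -0.3]
opening: 0.0559
grip_force: 0.0
```

Call:
apply_moves(
  moves=[
    {"translation":[31,-38,0],"twist":[0,0,0],"fingers":0.6},
    {"translation":[31,-38,0],"twist":[0,0,0],"fingers":0.6},
    {"translation":[31,-38,0],"twist":[0,0,0],"fingers":0.6},
    {"translation":[31,-38,0],"twist":[0,0,0],"fingers":0.6},
    {"translation":[31,-38,0],"twist":[0,0,0],"fingers":0.6},
    {"translation":[31,-38,0],"twist":[0,0,0],"fingers":0.6},
    {"translation":[31,-38,0],"twist":[0,0,0],"fingers":0.6},
    {"translation":[0,0,0],"twist":[0,0,0],"fingers":0.6},
  ],
)

```text
time: 2.1
eef_pos: [0.6349, 0.0026, 0.2171]
tcp_rot: [0.072, -3.139, 0.001]
wrist_force: [-1.7, -0.3, -1.0]
opening: 0.0558
grip_force: 0.0
```

Call:
apply_moves(
  moves=[
    {"translation":[-3,8,-30],"twist":[0,0,0],"fingers":0.6},
    {"translation":[0,0,-40],"twist":[0,0,0],"fingers":0.6},
    {"translation":[0,0,-30],"twist":[0,0,0],"fingers":0.6},
    {"translation":[0,0,-9],"twist":[0,0,0],"fingers":0.6},
    {"translation":[0,0,0],"twist":[0,0,0],"fingers":0.2},
    {"translation":[0,0,0],"twist":[0,0,0],"fingers":0.1},
    {"translation":[0,0,0],"twist":[0,0,0],"fingers":0.1},
    {"translation":[0,0,0],"twist":[0,0,0],"fingers":0.1},
  ],
  grip_force=30,
)

```text
time: 3.1
eef_pos: [0.6323, 0.013, 0.1114]
tcp_rot: [-0.077, 3.138, -0.002]
wrist_force: [-0.2, -3.2, 5.7]
opening: 0.0256
grip_force: 30.0
```

Call:
apply_moves(
  moves=[
    {"translation":[0,0,20],"fingers":0.1},
    {"translation":[0,0,40],"fingers":0.1},
    {"translation":[0,0,30],"fingers":0.1},
    {"translation":[-20,-30,0],"fingers":0.1},
    {"translation":[-26,-39,0],"fingers":0.1},
    {"translation":[-26,-39,0],"fingers":0.1},
    {"translation":[-26,-39,0],"fingers":0.1},
    {"translation":[-26,-39,0],"fingers":0.1},
  ],
)

```text
schema error: expected keys twist, translation, fingers
```

Call:
apply_moves(
  moves=[
    {"translation":[-26,-39,0],"fingers":0.1},
    {"translation":[-26,-39,0],"fingers":0.1},
    {"translation":[-20,-30,-30],"fingers":0.1},
    {"translation":[-7,-12,-40],"fingers":0.1},
    {"translation":[0,0,-40],"fingers":0.1},
    {"translation":[0,0,-30],"fingers":0.1},
    {"translation":[0,0,-10],"fingers":0.1},
    {"translation":[0,0,0],"fingers":0.1},
  ],
)

```text
schema error: expected keys twist, translation, fingers
```

Call:
apply_moves(
  moves=[
    {"twist":[0,0,0],"translation":[0,0,20],"fingers":0.1},
    {"twist":[0,0,0],"translation":[0,0,40],"fingers":0.1},
    {"twist":[0,0,0],"translation":[0,0,30],"fingers":0.1},
    {"twist":[0,0,0],"translation":[-20,-30,0],"fingers":0.1},
    {"twist":[0,0,0],"translation":[-26,-39,0],"fingers":0.1},
    {"twist":[0,0,0],"translation":[-26,-39,0],"fingers":0.1},
    {"twist":[0,0,0],"translation":[-26,-39,0],"fingers":0.1},
    {"twist":[0,0,0],"translation":[-26,-39,0],"fingers":0.1},
  ],
)

```text
time: 4.1
eef_pos: [0.5061, -0.1731, 0.2005]
tcp_rot: [-0.078, 3.14, 0.0]
wrist_force: [0.7, -1.4, -3.8]
opening: 0.0253
grip_force: 30.0
```

Call:
apply_moves(
  moves=[
    {"twist":[0,0,0],"translation":[-26,-39,0],"fingers":0.1},
    {"twist":[0,0,0],"translation":[-26,-39,0],"fingers":0.1},
    {"twist":[0,0,0],"translation":[-20,-30,-30],"fingers":0.1},
    {"twist":[0,0,0],"translation":[-7,-12,-40],"fingers":0.1},
    {"twist":[0,0,0],"translation":[0,0,-40],"fingers":0.1},
    {"twist":[0,0,0],"translation":[0,0,-30],"fingers":0.1},
    {"twist":[0,0,0],"translation":[0,0,-10],"fingers":0.1},
    {"twist":[0,0,0],"translation":[0,0,0],"fingers":0.1},
  ],
)

```text
time: 5.1
eef_pos: [0.4282, -0.2921, 0.05]
tcp_rot: [0.078, -3.14, -0.001]
wrist_force: [1.3, 0.1, -3.5]
opening: 0.0253
grip_force: 30.0
```

Call:
apply_moves(
  moves=[
    {"twist":[0,0,0],"translation":[0,0,-10],"fingers":0.1},
    {"twist":[0,0,0],"translation":[0,0,-6],"fingers":0.1},
    {"twist":[0,0,0],"translation":[0,0,-3],"fingers":0.1},
    {"twist":[0,0,0],"translation":[0,0,0],"fingers":0.1},
  ],
)

```text
time: 5.6
eef_pos: [0.4283, -0.2924, 0.0322]
tcp_rot: [0.078, -3.141, -0.0]
wrist_force: [-7.5, 4.6, 11.7]
opening: 0.0256
grip_force: 30.0
```

Call:
apply_moves(
  moves=[
    {"twist":[0,0,0],"translation":[0,0,0],"fingers":0.58},
    {"twist":[0,0,0],"translation":[0,0,0],"fingers":0.58},
    {"twist":[0,0,0],"translation":[0,0,20],"fingers":0.58},
    {"twist":[0,0,0],"translation":[0,0,40],"fingers":0.58},
    {"twist":[0,0,0],"translation":[35,2,20],"fingers":0.58},
    {"twist":[0,0,0],"translation":[50,3,0],"fingers":0.58},
    {"twist":[0,0,0],"translation":[50,3,0],"fingers":0.58},
    {"twist":[0,0,0],"translation":[50,2,-20],"fingers":0.58},
  ],
)

```text
time: 6.6
eef_pos: [0.6164, -0.2831, 0.0929]
tcp_rot: [-0.077, 3.136, -0.004]
wrist_force: [1.0, -1.2, 0.3]
opening: 0.0538
grip_force: 0.0
```

Run:
```python
from h import *
t=bot.read_camera("top")[115:300,160:460,::-1];cv2.imwrite("pics/t1.png",cv2.resize(t,None,fx=2.6,fy=2.6,interpolation=2))
print(bot.sense()["eef_pos"])
```

```text
[ 0.61821039 -0.28027065  0.08493188]
```

View pics/t1.png

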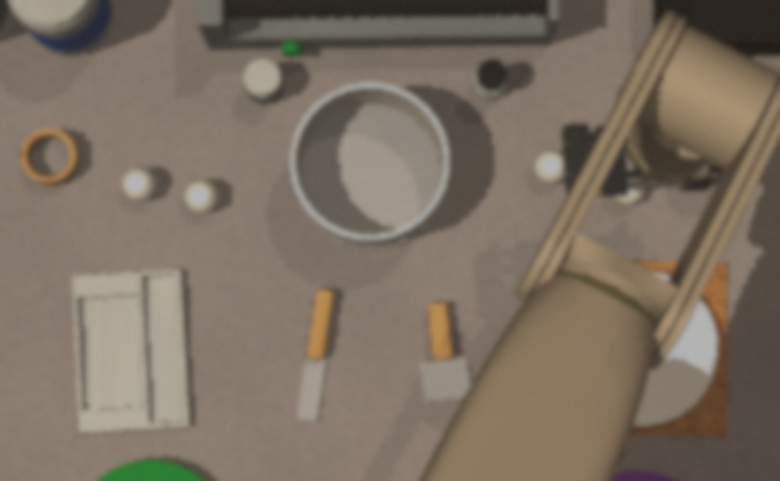

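The lid lies on the mat and the open jar rim is centred at crop pixel (370,162). The gripper is over pebble 3.

Call:
apply_moves(
  moves=[
    {"twist":[0,0,0],"translation":[-5,-1,-30],"fingers":0.58},
    {"twist":[0,0,0],"translation":[0,0,-20],"fingers":0.58},
    {"twist":[0,0,0],"translation":[0,0,0],"fingers":0.58},
    {"twist":[0,0,0],"translation":[0,0,0],"fingers":0.58},
  ],
)

```text
time: 7.15
eef_pos: [0.6087, -0.2839, 0.0421]
tcp_rot: [-0.077, 3.139, -0.001]
wrist_force: [0.5, 0.2, 0.4]
opening: 0.0539
grip_force: 0.0
```

Run:
```python
from h import *
print(plane("top",T((370.5,162)),.092),[proj("scene",x) for x in ([.613,-.2818,.018],)])
t=bot.read_camera("scene")[300:380,170:300,::-1];cv2.imwrite("pics/s1.png",cv2.resize(t,None,fx=5,fy=5,interpolation=2))
```

```text
[0.63130432 0.00909915 0.092     ] [array([211.07908402, 336.13434864])]
```

View pics/s1.png

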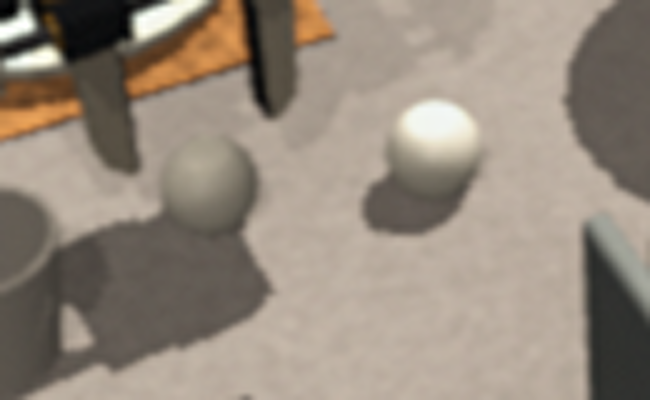

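Call:
apply_moves(
  moves=[
    {"twist":[0,0,0],"translation":[4,2,-26],"fingers":0.58},
    {"twist":[0,0,0],"translation":[0,0,-10],"fingers":0.58},
    {"twist":[0,0,0],"translation":[0,0,0],"fingers":0.58},
    {"twist":[0,0,0],"translation":[0,0,0],"fingers":0.4},
    {"twist":[0,0,0],"translation":[0,0,0],"fingers":0.35},
    {"twist":[0,0,0],"translation":[0,0,0],"fingers":0.35},
    {"twist":[0,0,0],"translation":[0,0,0],"fingers":0.35},
  ],
  grip_force=20,
)

```text
time: 8.07
eef_pos: [0.6129, -0.2819, 0.0059]
tcp_rot: [-0.077, 3.139, -0.002]
wrist_force: [0.0, -0.1, 5.8]
opening: 0.0386
grip_force: 20.0
```

Call:
apply_moves(
  moves=[
    {"twist":[0,0,0],"translation":[0,0,30],"fingers":0.35},
    {"twist":[0,0,0],"translation":[0,0,50],"fingers":0.35},
    {"twist":[0,0,0],"translation":[0,10,44],"fingers":0.35},
    {"twist":[0,0,0],"translation":[12,40,0],"fingers":0.35},
    {"twist":[0,0,0],"translation":[12,48,0],"fingers":0.35},
    {"twist":[0,0,0],"translation":[12,48,0],"fingers":0.35},
    {"twist":[0,0,0],"translation":[12,48,0],"fingers":0.35},
    {"twist":[0,0,0],"translation":[12,48,0],"fingers":0.35},
  ],
)

```text
time: 9.07
eef_pos: [0.672, -0.0376, 0.1282]
tcp_rot: [0.077, -3.14, -0.0]
wrist_force: [1.0, 0.5, -0.6]
opening: 0.0388
grip_force: 20.0
```

Call:
apply_moves(
  moves=[
    {"twist":[0,0,0],"translation":[12,35,0],"fingers":0.35},
    {"twist":[0,0,0],"translation":[0,14,0],"fingers":0.35},
    {"twist":[0,0,0],"translation":[0,0,0],"fingers":0.35},
    {"twist":[0,0,0],"translation":[0,0,-20],"fingers":0.35},
    {"twist":[0,0,0],"translation":[0,0,-20],"fingers":0.35},
    {"twist":[0,0,0],"translation":[0,0,-20],"fingers":0.35},
    {"twist":[0,0,0],"translation":[0,0,0],"fingers":0.35},
    {"twist":[0,0,0],"translation":[0,0,0],"fingers":0.35},
  ],
)

```text
time: 10.07
eef_pos: [0.6842, 0.0095, 0.0687]
tcp_rot: [0.077, -3.141, 0.0]
wrist_force: [0.1, 0.3, -0.3]
opening: 0.0387
grip_force: 20.0
```

Call:
apply_moves(
  moves=[
    {"twist":[0,0,0],"translation":[0,0,-20],"fingers":0.35},
    {"twist":[0,0,0],"translation":[0,0,-18],"fingers":0.35},
    {"twist":[0,0,0],"translation":[0,0,-10],"fingers":0.35},
    {"twist":[0,0,0],"translation":[0,0,-4],"fingers":0.35},
    {"twist":[0,0,0],"translation":[0,0,0],"fingers":0.35},
    {"twist":[0,0,0],"translation":[0,0,0],"fingers":0.35},
  ],
)

```text
time: 10.82
eef_pos: [0.6848, 0.0097, 0.0174]
tcp_rot: [-0.077, 3.139, -0.0]
wrist_force: [0.8, -0.4, 0.1]
opening: 0.0388
grip_force: 20.0
```

Call:
apply_moves(
  moves=[
    {"twist":[0,0,0],"translation":[0,0,-2],"fingers":0.35},
    {"twist":[0,0,0],"translation":[0,0,0],"fingers":0.35},
    {"twist":[0,0,0],"translation":[0,0,0],"fingers":0.52},
    {"twist":[0,0,0],"translation":[0,0,0],"fingers":0.52},
    {"twist":[0,0,0],"translation":[0,0,0],"fingers":0.52},
    {"twist":[0,0,0],"translation":[0,0,25],"fingers":0.52},
    {"twist":[0,0,0],"translation":[0,0,40],"fingers":0.52},
    {"twist":[0,0,0],"translation":[0,0,35],"fingers":0.52},
  ],
)

```text
time: 11.82
eef_pos: [0.6842, 0.0097, 0.116]
tcp_rot: [-0.077, 3.14, -0.0]
wrist_force: [-0.0, -0.5, -0.2]
opening: 0.0484
grip_force: 0.0
```

Call:
apply_moves(
  moves=[
    {"twist":[0,0,0],"translation":[-11,-46,0],"fingers":0.58},
    {"twist":[0,0,0],"translation":[-11,-50,0],"fingers":0.58},
    {"twist":[0,0,0],"translation":[-11,-50,0],"fingers":0.58},
    {"twist":[0,0,0],"translation":[-11,-40,0],"fingers":0.58},
    {"twist":[0,0,0],"translation":[-2,-18,-30],"fingers":0.58},
    {"twist":[0,0,0],"translation":[0,0,-25],"fingers":0.58},
    {"twist":[0,0,0],"translation":[0,0,0],"fingers":0.58},
    {"twist":[0,0,0],"translation":[0,0,0],"fingers":0.58},
  ],
)

```text
time: 12.82
eef_pos: [0.6387, -0.1942, 0.0607]
tcp_rot: [-0.078, 3.14, -0.001]
wrist_force: [-0.2, 0.2, 0.2]
opening: 0.0534
grip_force: 0.0
```

Call:
apply_moves(
  moves=[
    {"twist":[0,0,0],"translation":[0,0,-30],"fingers":0.58},
    {"twist":[0,0,0],"translation":[0,0,-18],"fingers":0.58},
    {"twist":[0,0,0],"translation":[0,0,-7],"fingers":0.58},
    {"twist":[0,0,0],"translation":[0,0,0],"fingers":0.58},
    {"twist":[0,0,0],"translation":[0,0,0],"fingers":0.38},
    {"twist":[0,0,0],"translation":[0,0,0],"fingers":0.35},
    {"twist":[0,0,0],"translation":[0,0,0],"fingers":0.35},
    {"twist":[0,0,0],"translation":[0,0,0],"fingers":0.35},
  ],
)

```text
time: 13.82
eef_pos: [0.6389, -0.1947, 0.0058]
tcp_rot: [-0.077, 3.139, -0.001]
wrist_force: [-1.0, -0.5, 7.0]
opening: 0.0386
grip_force: 20.0
```

Call:
apply_moves(
  moves=[
    {"twist":[0,0,0],"translation":[0,0,30],"fingers":0.35},
    {"twist":[0,0,0],"translation":[0,0,50],"fingers":0.35},
    {"twist":[0,0,0],"translation":[0,0,42],"fingers":0.35},
    {"twist":[0,0,0],"translation":[-12,40,0],"fingers":0.35},
    {"twist":[0,0,0],"translation":[-14,48,0],"fingers":0.35},
    {"twist":[0,0,0],"translation":[-14,48,0],"fingers":0.35},
    {"twist":[0,0,0],"translation":[-14,48,0],"fingers":0.35},
    {"twist":[0,0,0],"translation":[-8,19,0],"fingers":0.35},
  ],
)

```text
time: 14.82
eef_pos: [0.5749, 0.0111, 0.1261]
tcp_rot: [0.081, -3.139, -0.001]
wrist_force: [0.1, -0.0, -0.8]
opening: 0.0386
grip_force: 20.0
```

Call:
apply_moves(
  moves=[
    {"twist":[0,0,0],"translation":[0,0,0],"fingers":0.35},
    {"twist":[0,0,0],"translation":[0,0,-20],"fingers":0.35},
    {"twist":[0,0,0],"translation":[0,0,-20],"fingers":0.35},
    {"twist":[0,0,0],"translation":[0,0,-20],"fingers":0.35},
    {"twist":[0,0,0],"translation":[0,0,-20],"fingers":0.35},
    {"twist":[0,0,0],"translation":[0,0,-16],"fingers":0.35},
    {"twist":[0,0,0],"translation":[0,0,0],"fingers":0.35},
    {"twist":[0,0,0],"translation":[0,0,0],"fingers":0.35},
  ],
)

```text
time: 15.82
eef_pos: [0.5767, 0.0087, 0.0312]
tcp_rot: [-0.077, 3.14, -0.0]
wrist_force: [0.3, 0.3, -1.7]
opening: 0.0386
grip_force: 20.0
```

Call:
apply_moves(
  moves=[
    {"twist":[0,0,0],"translation":[0,0,-12],"fingers":0.35},
    {"twist":[0,0,0],"translation":[0,0,-4],"fingers":0.35},
    {"twist":[0,0,0],"translation":[0,0,0],"fingers":0.35},
    {"twist":[0,0,0],"translation":[0,0,0],"fingers":0.52},
    {"twist":[0,0,0],"translation":[0,0,0],"fingers":0.52},
    {"twist":[0,0,0],"translation":[0,0,0],"fingers":0.52},
    {"twist":[0,0,0],"translation":[0,0,25],"fingers":0.52},
    {"twist":[0,0,0],"translation":[0,0,40],"fingers":0.52},
  ],
)

```text
time: 16.82
eef_pos: [0.5746, 0.0088, 0.0787]
tcp_rot: [0.077, -3.137, -0.001]
wrist_force: [0.2, -0.1, 0.3]
opening: 0.0484
grip_force: 0.0
```

Call:
apply_moves(
  moves=[
    {"twist":[0,0,0],"translation":[0,0,35],"fingers":0.54},
    {"twist":[0,0,0],"translation":[6,40,0],"fingers":0.54},
    {"twist":[0,0,0],"translation":[8,50,0],"fingers":0.54},
    {"twist":[0,0,0],"translation":[8,50,0],"fingers":0.54},
    {"twist":[0,0,0],"translation":[8,48,0],"fingers":0.54},
    {"twist":[0,0,0],"translation":[2,10,-30],"fingers":0.54},
    {"twist":[0,0,0],"translation":[0,0,-25],"fingers":0.54},
    {"twist":[0,0,0],"translation":[0,0,0],"fingers":0.54},
  ],
)

```text
time: 17.82
eef_pos: [0.6059, 0.2064, 0.0569]
tcp_rot: [0.078, -3.136, 0.002]
wrist_force: [0.1, -0.7, 0.2]
opening: 0.05
grip_force: 0.0
```

Run:
```python
from h import *
t=bot.read_camera("scene")[185:385,120:500,::-1];cv2.imwrite("pics/s2.png",cv2.resize(t,None,fx=2.1,fy=2.1,interpolation=2))
print(bot.sense()["eef_pos"])
```

```text
[0.60724406 0.20646061 0.05882473]
```

View pics/s2.png

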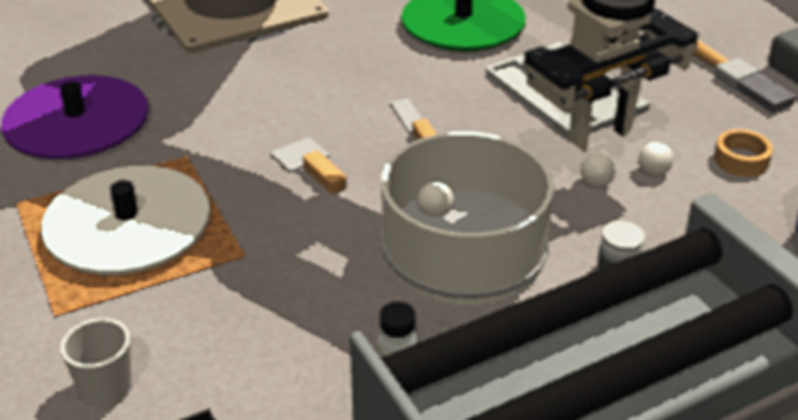

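The lid lies on the mat and one pebble shows in the jar at (435,198); the other is hidden behind the near wall. The gripper is over the next pebble at (597,170), and the paddles haven't moved.

Call:
apply_moves(
  moves=[
    {"twist":[0,0,0],"translation":[0,0,-28],"fingers":0.54},
    {"twist":[0,0,0],"translation":[0,0,-18],"fingers":0.54},
    {"twist":[0,0,0],"translation":[0,0,-7],"fingers":0.54},
    {"twist":[0,0,0],"translation":[0,0,0],"fingers":0.54},
    {"twist":[0,0,0],"translation":[0,0,0],"fingers":0.38},
    {"twist":[0,0,0],"translation":[0,0,0],"fingers":0.35},
    {"twist":[0,0,0],"translation":[0,0,0],"fingers":0.35},
    {"twist":[0,0,0],"translation":[0,0,0],"fingers":0.35},
  ],
)

```text
time: 18.88
eef_pos: [0.609, 0.2068, 0.0078]
tcp_rot: [-0.077, 3.139, 0.0]
wrist_force: [0.7, -0.6, 6.5]
opening: 0.0385
grip_force: 20.0
```

Call:
apply_moves(
  moves=[
    {"twist":[0,0,0],"translation":[0,0,30],"fingers":0.35},
    {"twist":[0,0,0],"translation":[0,0,50],"fingers":0.35},
    {"twist":[0,0,0],"translation":[0,0,42],"fingers":0.35},
    {"twist":[0,0,0],"translation":[8,-38,0],"fingers":0.35},
    {"twist":[0,0,0],"translation":[10,-45,0],"fingers":0.35},
    {"twist":[0,0,0],"translation":[10,-45,0],"fingers":0.35},
    {"twist":[0,0,0],"translation":[7,-38,0],"fingers":0.35},
    {"twist":[0,0,0],"translation":[0,0,0],"fingers":0.35},
  ],
)

```text
time: 19.88
eef_pos: [0.6431, 0.0378, 0.1281]
tcp_rot: [0.072, -3.14, 0.001]
wrist_force: [0.1, 0.6, -1.4]
opening: 0.0384
grip_force: 20.0
```

Call:
apply_moves(
  moves=[
    {"twist":[0,0,0],"translation":[0,0,0],"fingers":0.35},
    {"twist":[0,0,0],"translation":[0,0,-20],"fingers":0.35},
    {"twist":[0,0,0],"translation":[0,0,-20],"fingers":0.35},
    {"twist":[0,0,0],"translation":[0,0,-20],"fingers":0.35},
    {"twist":[0,0,0],"translation":[0,0,0],"fingers":0.35},
    {"twist":[0,0,0],"translation":[0,0,0],"fingers":0.35},
  ],
)

```text
time: 20.62
eef_pos: [0.6432, 0.0407, 0.0687]
tcp_rot: [0.077, -3.141, 0.0]
wrist_force: [-0.9, 0.4, -0.5]
opening: 0.0385
grip_force: 20.0
```

Call:
apply_moves(
  moves=[
    {"twist":[0,0,0],"translation":[0,0,-20],"fingers":0.35},
    {"twist":[0,0,0],"translation":[0,0,-18],"fingers":0.35},
    {"twist":[0,0,0],"translation":[0,0,-10],"fingers":0.35},
    {"twist":[0,0,0],"translation":[0,0,-4],"fingers":0.35},
    {"twist":[0,0,0],"translation":[0,0,0],"fingers":0.35},
    {"twist":[0,0,0],"translation":[0,0,0],"fingers":0.49},
    {"twist":[0,0,0],"translation":[0,0,0],"fingers":0.49},
    {"twist":[0,0,0],"translation":[0,0,0],"fingers":0.49},
  ],
)

```text
time: 21.62
eef_pos: [0.6434, 0.0407, 0.0169]
tcp_rot: [-0.077, 3.14, -0.0]
wrist_force: [-1.1, 0.5, 0.3]
opening: 0.0454
grip_force: 0.0
```

Call:
apply_moves(
  moves=[
    {"twist":[0,0,0],"translation":[0,0,25],"fingers":0.49},
    {"twist":[0,0,0],"translation":[0,0,40],"fingers":0.49},
    {"twist":[0,0,0],"translation":[0,0,35],"fingers":0.49},
    {"twist":[0,0,0],"translation":[-4,40,0],"fingers":0.54},
    {"twist":[0,0,0],"translation":[-4,50,0],"fingers":0.54},
    {"twist":[0,0,0],"translation":[-4,50,0],"fingers":0.54},
    {"twist":[0,0,0],"translation":[-4,50,0],"fingers":0.54},
    {"twist":[0,0,0],"translation":[-4,40,0],"fingers":0.54},
  ],
)

```text
time: 22.62
eef_pos: [0.6228, 0.2727, 0.1168]
tcp_rot: [-0.078, 3.14, 0.0]
wrist_force: [0.4, -1.0, 0.0]
opening: 0.0504
grip_force: 0.0
```

Call:
apply_moves(
  moves=[
    {"twist":[0,0,0],"translation":[0,8,-30],"fingers":0.56},
    {"twist":[0,0,0],"translation":[0,0,-30],"fingers":0.56},
    {"twist":[0,0,0],"translation":[0,0,0],"fingers":0.56},
    {"twist":[0,0,0],"translation":[0,0,0],"fingers":0.56},
  ],
)

```text
time: 23.12
eef_pos: [0.6238, 0.2787, 0.0579]
tcp_rot: [-0.077, 3.14, 0.001]
wrist_force: [0.2, -0.3, 0.7]
opening: 0.0518
grip_force: 0.0
```

Call:
apply_moves(
  moves=[
    {"twist":[0,0,0],"translation":[0,0,-28],"fingers":0.56},
    {"twist":[0,0,0],"translation":[0,0,-17],"fingers":0.56},
    {"twist":[0,0,0],"translation":[0,0,-6],"fingers":0.56},
    {"twist":[0,0,0],"translation":[0,0,0],"fingers":0.56},
    {"twist":[0,0,0],"translation":[0,0,0],"fingers":0.38},
    {"twist":[0,0,0],"translation":[0,0,0],"fingers":0.35},
    {"twist":[0,0,0],"translation":[0,0,0],"fingers":0.35},
    {"twist":[0,0,0],"translation":[0,0,0],"fingers":0.35},
  ],
)

```text
time: 24.12
eef_pos: [0.6239, 0.2788, 0.0068]
tcp_rot: [-0.077, 3.139, 0.001]
wrist_force: [-0.8, -2.0, 6.2]
opening: 0.0386
grip_force: 20.0
```

Call:
apply_moves(
  moves=[
    {"twist":[0,0,0],"translation":[0,0,30],"fingers":0.35},
    {"twist":[0,0,0],"translation":[0,0,50],"fingers":0.35},
    {"twist":[0,0,0],"translation":[0,0,42],"fingers":0.35},
    {"twist":[0,0,0],"translation":[0,-40,0],"fingers":0.35},
    {"twist":[0,0,0],"translation":[-1,-50,0],"fingers":0.35},
    {"twist":[0,0,0],"translation":[-1,-50,0],"fingers":0.35},
    {"twist":[0,0,0],"translation":[-1,-50,0],"fingers":0.35},
    {"twist":[0,0,0],"translation":[-1,-50,0],"fingers":0.35},
  ],
)

```text
time: 25.12
eef_pos: [0.6185, 0.0373, 0.1272]
tcp_rot: [0.078, -3.14, -0.0]
wrist_force: [-0.8, -0.8, -0.0]
opening: 0.038
grip_force: 20.0
```

Call:
apply_moves(
  moves=[
    {"twist":[0,0,0],"translation":[-1,-40,0],"fingers":0.35},
    {"twist":[0,0,0],"translation":[0,-20,0],"fingers":0.35},
    {"twist":[0,0,0],"translation":[0,0,0],"fingers":0.35},
    {"twist":[0,0,0],"translation":[0,0,-20],"fingers":0.35},
    {"twist":[0,0,0],"translation":[0,0,-20],"fingers":0.35},
    {"twist":[0,0,0],"translation":[0,0,-20],"fingers":0.35},
    {"twist":[0,0,0],"translation":[0,0,0],"fingers":0.35},
    {"twist":[0,0,0],"translation":[0,0,0],"fingers":0.35},
  ],
)

```text
time: 26.12
eef_pos: [0.6183, -0.0211, 0.0677]
tcp_rot: [0.078, -3.141, -0.0]
wrist_force: [0.2, 0.3, -0.1]
opening: 0.039
grip_force: 20.0
```

Call:
apply_moves(
  moves=[
    {"twist":[0,0,0],"translation":[0,0,-20],"fingers":0.35},
    {"twist":[0,0,0],"translation":[0,0,-18],"fingers":0.35},
    {"twist":[0,0,0],"translation":[0,0,-9],"fingers":0.35},
    {"twist":[0,0,0],"translation":[0,0,-4],"fingers":0.35},
    {"twist":[0,0,0],"translation":[0,0,0],"fingers":0.35},
    {"twist":[0,0,0],"translation":[0,0,0],"fingers":0.49},
    {"twist":[0,0,0],"translation":[0,0,0],"fingers":0.49},
    {"twist":[0,0,0],"translation":[0,0,0],"fingers":0.49},
  ],
)

```text
time: 27.12
eef_pos: [0.6186, -0.0214, 0.0172]
tcp_rot: [-0.077, 3.14, -0.0]
wrist_force: [0.1, 0.2, -0.3]
opening: 0.0453
grip_force: 0.0
```

Call:
apply_moves(
  moves=[
    {"twist":[0,0,0],"translation":[0,0,25],"fingers":0.49},
    {"twist":[0,0,0],"translation":[0,0,40],"fingers":0.49},
    {"twist":[0,0,0],"translation":[0,0,35],"fingers":0.49},
    {"twist":[0,0,0],"translation":[-26,-38,0],"fingers":0.56},
    {"twist":[0,0,0],"translation":[-30,-43,0],"fingers":0.56},
    {"twist":[0,0,0],"translation":[-30,-43,0],"fingers":0.56},
    {"twist":[0,0,0],"translation":[-30,-43,0],"fingers":0.56},
    {"twist":[0,0,0],"translation":[-30,-43,0],"fingers":0.56},
  ],
)

```text
time: 28.12
eef_pos: [0.4712, -0.2326, 0.1171]
tcp_rot: [-0.078, 3.14, -0.001]
wrist_force: [0.4, -0.9, -0.3]
opening: 0.0519
grip_force: 0.0
```

Run:
```python
from h import *
t=bot.read_camera("top")[115:300,160:460,::-1];cv2.imwrite("pics/t2.png",cv2.resize(t,None,fx=2.6,fy=2.6,interpolation=2))
print(bot.sense()["eef_pos"])
```

```text
[ 0.46807173 -0.23723118  0.11694672]
```

View pics/t2.png

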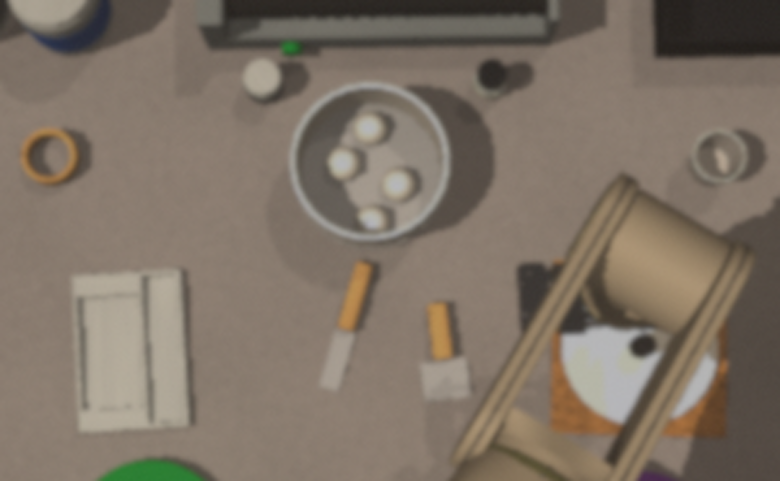

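All four pebbles are in the jar, at (370,128), (345,163), (398,184) and (373,218). The stirrer has been knocked, with its handle now around (355,297). Next is the lid.

Call:
apply_moves(
  moves=[
    {"twist":[0,0,0],"translation":[-22,-31,0],"fingers":0.56},
    {"twist":[0,0,0],"translation":[-22,-30,0],"fingers":0.56},
    {"twist":[0,0,0],"translation":[0,0,-20],"fingers":0.56},
    {"twist":[0,0,0],"translation":[0,0,0],"fingers":0.56},
    {"twist":[0,0,0],"translation":[0,0,0],"fingers":0.56},
  ],
)

```text
time: 28.8
eef_pos: [0.4285, -0.2921, 0.0972]
tcp_rot: [-0.078, 3.14, -0.0]
wrist_force: [0.8, -0.1, 0.4]
opening: 0.052
grip_force: 0.0
```

Call:
apply_moves(
  moves=[
    {"twist":[0,0,0],"translation":[0,0,-35],"fingers":0.56},
    {"twist":[0,0,0],"translation":[0,0,-23],"fingers":0.56},
    {"twist":[0,0,0],"translation":[0,0,-7],"fingers":0.56},
    {"twist":[0,0,0],"translation":[0,0,0],"fingers":0.56},
    {"twist":[0,0,0],"translation":[0,0,0],"fingers":0.2},
    {"twist":[0,0,0],"translation":[0,0,0],"fingers":0.1},
    {"twist":[0,0,0],"translation":[0,0,0],"fingers":0.1},
    {"twist":[0,0,0],"translation":[0,0,0],"fingers":0.1},
  ],
  grip_force=30,
)

```text
time: 29.8
eef_pos: [0.4285, -0.2925, 0.0322]
tcp_rot: [-0.077, 3.14, -0.001]
wrist_force: [-0.5, 0.3, 5.1]
opening: 0.0254
grip_force: 30.0
```

Call:
apply_moves(
  moves=[
    {"twist":[0,0,0],"translation":[0,0,20],"fingers":0.1},
    {"twist":[0,0,0],"translation":[0,0,50],"fingers":0.1},
    {"twist":[0,0,0],"translation":[0,0,50],"fingers":0.1},
    {"twist":[0,0,0],"translation":[20,30,8],"fingers":0.1},
    {"twist":[0,0,0],"translation":[26,39,0],"fingers":0.1},
    {"twist":[0,0,0],"translation":[26,39,0],"fingers":0.1},
    {"twist":[0,0,0],"translation":[26,39,0],"fingers":0.1},
    {"twist":[0,0,0],"translation":[26,39,0],"fingers":0.1},
  ],
)

```text
time: 30.8
eef_pos: [0.5523, -0.1049, 0.1589]
tcp_rot: [0.077, -3.14, -0.0]
wrist_force: [1.1, -1.0, -1.9]
opening: 0.0252
grip_force: 30.0
```

Call:
apply_moves(
  moves=[
    {"twist":[0,0,0],"translation":[26,39,0],"fingers":0.1},
    {"twist":[0,0,0],"translation":[26,39,0],"fingers":0.1},
    {"twist":[0,0,0],"translation":[20,28,0],"fingers":0.1},
    {"twist":[0,0,0],"translation":[7,10,0],"fingers":0.1},
    {"twist":[0,0,0],"translation":[0,0,0],"fingers":0.1},
    {"twist":[0,0,0],"translation":[0,0,0],"fingers":0.1},
  ],
)

```text
time: 31.55
eef_pos: [0.6305, 0.0085, 0.1593]
tcp_rot: [0.076, -3.14, 0.001]
wrist_force: [-0.2, -0.3, -2.2]
opening: 0.0256
grip_force: 30.0
```

Call:
apply_moves(
  moves=[
    {"twist":[0,0,0],"translation":[1,1,0],"fingers":0.1},
    {"twist":[0,0,0],"translation":[0,0,-15],"fingers":0.1},
    {"twist":[0,0,0],"translation":[0,0,-10],"fingers":0.1},
    {"twist":[0,0,0],"translation":[0,0,-8],"fingers":0.1},
    {"twist":[0,0,0],"translation":[0,0,-5],"fingers":0.1},
    {"twist":[0,0,0],"translation":[0,0,-4],"fingers":0.1},
    {"twist":[0,0,0],"translation":[0,0,-3],"fingers":0.1},
    {"twist":[0,0,0],"translation":[0,0,0],"fingers":0.1},
  ],
)

```text
time: 32.55
eef_pos: [0.6321, 0.0107, 0.1145]
tcp_rot: [0.077, -3.141, -0.0]
wrist_force: [-0.1, -0.6, -2.2]
opening: 0.0258
grip_force: 30.0
```

No resistance, and the plug is inside the rim. I'll lower it the last few millimetres.

Call:
apply_moves(
  moves=[
    {"twist":[0,0,0],"translation":[0,0,-2],"fingers":0.1},
    {"twist":[0,0,0],"translation":[0,0,-2],"fingers":0.1},
    {"twist":[0,0,0],"translation":[0,0,-1],"fingers":0.1},
    {"twist":[0,0,0],"translation":[0,0,0],"fingers":0.1},
  ],
)

```text
time: 33.05
eef_pos: [0.6324, 0.0107, 0.1114]
tcp_rot: [-0.077, 3.14, -0.0]
wrist_force: [-5.8, 0.1, 6.9]
opening: 0.0254
grip_force: 30.0
```

Call:
apply_moves(
  moves=[
    {"twist":[0,0,0],"translation":[0,0,0],"fingers":0.5},
    {"twist":[0,0,0],"translation":[0,0,0],"fingers":0.5},
    {"twist":[0,0,0],"translation":[0,0,0],"fingers":0.5},
    {"twist":[0,0,0],"translation":[0,0,30],"fingers":0.5},
    {"twist":[0,0,0],"translation":[0,0,50],"fingers":0.5},
    {"twist":[0,0,0],"translation":[-20,-50,0],"fingers":0.5},
    {"twist":[0,0,0],"translation":[-20,-50,0],"fingers":0.5},
    {"twist":[0,0,0],"translation":[-20,-50,0],"fingers":0.5},
  ],
)

```text
time: 34.05
eef_pos: [0.5716, -0.1406, 0.1898]
tcp_rot: [-0.078, 3.14, -0.0]
wrist_force: [1.0, -0.5, 0.3]
opening: 0.0464
grip_force: 0.0
```

Call:
apply_moves(
  moves=[
    {"twist":[0,0,0],"translation":[-20,-50,0],"fingers":0.5},
    {"twist":[0,0,0],"translation":[0,-30,0],"fingers":0.5},
    {"twist":[0,0,0],"translation":[0,0,0],"fingers":0.5},
  ],
)

```text
time: 34.42
eef_pos: [0.5516, -0.2215, 0.1895]
tcp_rot: [0.072, -3.141, 0.001]
wrist_force: [0.4, 0.6, 0.2]
opening: 0.0466
grip_force: 0.0
```

Run:
```python
from h import *
t=bot.read_camera("top")[:,:,::-1];s=bot.read_camera("scene")[:,:,::-1]
cv2.imwrite("pics/top3.png",t);cv2.imwrite("pics/scene3.png",s)
cv2.imwrite("pics/t3.png",cv2.resize(t[120:300,225:365],None,fx=4,fy=3.3*4/3.3*1.0,interpolation=2)[:600])
cv2.imwrite("pics/s3.png",cv2.resize(s[190:330,220:420],None,fx=4,fy=4,interpolation=2))
print(bot.sense()["eef_pos"])
```

```text
[ 0.55213018 -0.21907125  0.18945342]
```

View pics/t3.png

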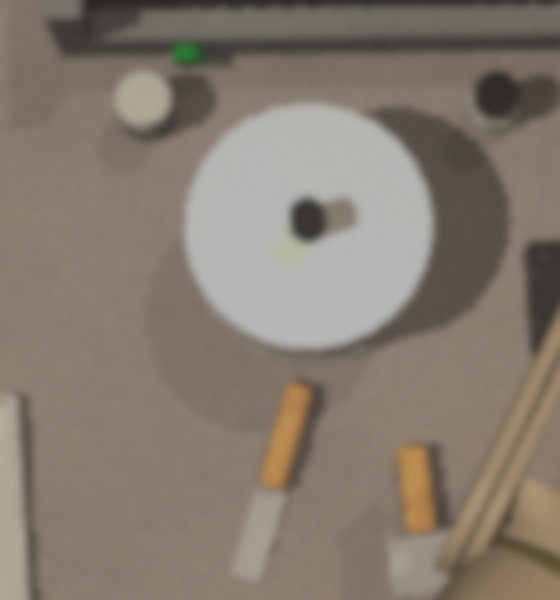

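View pics/s3.png

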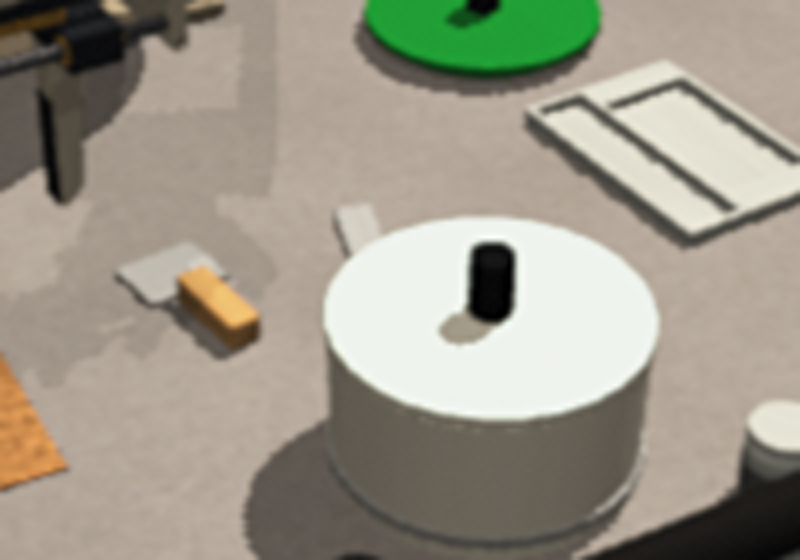

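The lid sits level and home on the jar, with the knob at (308,218) in the top crop. The stirrer handle runs (300,383) to (275,488) with its tip at (246,577), and the scraper handle runs (413,447) to (421,531). I'll segment the orange handles for precise values.

Run:
```python
from h import *
np.set_printoptions(precision=4,suppress=True)
def handles(f,x0,x1,y0,y1):
    im=cv2.imread(f);big=cv2.resize(im[y0:y1,x0:x1],None,fx=4,fy=4,interpolation=2)
    h=cv2.cvtColor(big,cv2.COLOR_BGR2HSV);m=cv2.inRange(h,(8,110,90),(28,255,255))
    out=[]
    for c in cv2.findContours(m,0,2)[0]:
        if cv2.contourArea(c)>400:
            b=cv2.boxPoints(cv2.minAreaRect(c));out.append(np.array([x0,y0])+(b+.5)/4-.5)
    return out
for f in("pics/top0.png","pics/top3.png"):
  for b in handles(f,260,350,205,285):
    P=np.array([plane("top",p,.018) for p in b]);c=P.mean(0)
    e=P[1]-P[0],P[2]-P[1];l=max(e,key=np.linalg.norm);
    if l[0]>0:l=-l
    print(f,"handle c",c,"len/wid",sorted(np.linalg.norm(v) for v in e),"axis deg",np.degrees(np.arctan2(l[1],l[0])))
D=lambda p:(225+(p[0]+.5)/4-.5,120+(p[1]+.5)/4-.5);E=lambda p:(220+(p[0]+.5)/4-.5,190+(p[1]+.5)/4-.5)
print("tip",plane("top",D((246,577)),.004), tri(D((233,574)),E((375,205))),tri(D((258,580)),E((337,209))))
print("scr handle back top corner",tri(D((432,446)),E((222,334))),"knob",plane("top",D((308,214)),.138))
```

```text
pics/top0.png handle c [ 0.4506 -0.0667  0.018 ] len/wid [np.float64(0.022855301024429255), np.float64(0.0631222900389589)] axis deg -173.69436496842565
pics/top0.png handle c [0.46   0.0691 0.018 ] len/wid [np.float64(0.020358250142830252), np.float64(0.07887009410686907)] axis deg 170.81446145175346
pics/top3.png handle c [ 0.4507 -0.0669  0.018 ] len/wid [np.float64(0.023406229722620436), np.float64(0.06339818949223895)] axis deg -173.6956624601888
pics/top3.png handle c [0.4914 0.0292 0.018 ] len/wid [np.float64(0.02030382373327321), np.float64(0.0789056689489736)] axis deg 163.32456732782677
tip [0.3869 0.0608 0.004 ] (array([0.3913, 0.0743, 0.0029]), np.float64(0.006041328819389487)) (array([0.3851, 0.0529, 0.0034]), np.float64(0.0015860341641014456))
scr handle back top corner (array([ 0.4827, -0.0771,  0.0147]), np.float64(0.0019386253905216632)) knob [0.6336 0.0098 0.138 ]
```

Run:
```python
from h import *
np.set_printoptions(precision=4,suppress=True)
for f in("pics/top0.png","pics/top3.png"):
    im=cv2.imread(f)[205:295,175:245];big=cv2.resize(im,None,fx=4,fy=4,interpolation=2)
    g=big.min(2);_,m=cv2.threshold(g,0,255,cv2.THRESH_OTSU);m=cv2.morphologyEx(m,cv2.MORPH_CLOSE,np.ones((25,25)))
    c=max(cv2.findContours(m,0,2)[0],key=cv2.contourArea);b=cv2.boxPoints(cv2.minAreaRect(c))
    P=np.array([plane("top",np.array([175,205])+(p+.5)/4-.5,.009) for p in b]);e=P[1]-P[0],P[2]-P[1];l=max(e,key=np.linalg.norm);l=l*np.sign(l[0]);l/=np.linalg.norm(l)
    n=np.array([-l[1],l[0],0]);o=P.mean(0);print(o,[np.linalg.norm(v) for v in e],"yaw",np.degrees(np.arctan2(l[1],l[0])))
    print("long",o-.0375*n,"wide",o+.0225*n)
    # profile across the tray at its middle
    row=[int(g[int(round((proj("top",o+n*s)[1]-205+.5)*4)),int(round((proj("top",o+n*s)[0]-175+.5)*4))]) for s in np.arange(-.07,.071,.004)];print(row)
```

```text
[0.4327 0.289  0.009 ] [np.float64(0.12637141811317518), np.float64(0.1830545126469221)] yaw 2.7688740073343783
long [0.4345 0.2516 0.009 ] wide [0.4316 0.3115 0.009 ]
[93, 89, 123, 143, 148, 150, 150, 150, 150, 150, 149, 132, 107, 119, 140, 150, 153, 154, 153, 154, 154, 153, 153, 152, 151, 151, 153, 153, 151, 142, 119, 101, 123, 126, 114, 110]
[0.4326 0.2894 0.009 ] [np.float64(0.12570661227312432), np.float64(0.1817056566567047)] yaw 3.2835266852953797
long [0.4347 0.252  0.009 ] wide [0.4313 0.3119 0.009 ]
[91, 93, 123, 145, 148, 150, 150, 150, 151, 151, 149, 127, 106, 119, 144, 151, 154, 154, 154, 155, 153, 153, 153, 153, 153, 152, 153, 153, 152, 143, 119, 103, 122, 126, 114, 110]
```

Call:
apply_moves(
  moves=[
    {"twist":[0,0,-0.17],"translation":[-13,45,0],"fingers":0.5},
    {"twist":[0,0,-0.17],"translation":[-13,45,0],"fingers":0.5},
    {"twist":[0,0,0],"translation":[-13,45,0],"fingers":0.5},
    {"twist":[0,0,0],"translation":[-13,45,0],"fingers":0.5},
    {"twist":[0,0,0],"translation":[-13,43,0],"fingers":0.5},
    {"twist":[0,0,0],"translation":[-12,30,0],"fingers":0.5},
    {"twist":[0,0,0],"translation":[0,0,0],"fingers":0.5},
    {"twist":[0,0,0],"translation":[0,0,0],"fingers":0.5},
  ],
)

```text
time: 35.52
eef_pos: [0.4752, 0.0341, 0.1898]
tcp_rot: [0.453, 3.108, -0.0]
wrist_force: [0.4, -0.3, 0.2]
opening: 0.0466
grip_force: 0.0
```

Call:
apply_moves(
  moves=[
    {"twist":[0,0,0],"translation":[0,0,-45],"fingers":0.5},
    {"twist":[0,0,0],"translation":[0,0,-50],"fingers":0.5},
    {"twist":[0,0,0],"translation":[0,0,-50],"fingers":0.5},
    {"twist":[0,0,0],"translation":[0,0,-25],"fingers":0.5},
    {"twist":[0,0,0],"translation":[0,0,-13],"fingers":0.5},
    {"twist":[0,0,0],"translation":[0,0,0],"fingers":0.2},
    {"twist":[0,0,0],"translation":[0,0,0],"fingers":0.1},
    {"twist":[0,0,0],"translation":[0,0,0],"fingers":0.1},
  ],
  grip_force=20,
)

```text
time: 36.52
eef_pos: [0.4764, 0.0336, 0.0081]
tcp_rot: [0.455, 3.106, 0.0]
wrist_force: [-0.3, 1.3, -0.0]
opening: 0.0215
grip_force: 0.3
```

Call:
apply_moves(
  moves=[
    {"twist":[0,0,0],"translation":[0,0,0],"fingers":0.1},
    {"twist":[0,0,0],"translation":[0,0,0],"fingers":0.1},
  ],
)

```text
time: 36.78
eef_pos: [0.4765, 0.0337, 0.008]
tcp_rot: [0.455, 3.106, 0.0]
wrist_force: [0.4, -0.3, 7.3]
opening: 0.0198
grip_force: 20.0
```

Call:
apply_moves(
  moves=[
    {"twist":[0,0,0],"translation":[0,0,30],"fingers":0.1},
    {"twist":[0,0,0],"translation":[0,0,42],"fingers":0.1},
    {"twist":[0,0,0.12],"translation":[-4,40,0],"fingers":0.1},
    {"twist":[0,0,0.12],"translation":[-5,45,0],"fingers":0.1},
    {"twist":[0,0,0.1],"translation":[-5,45,0],"fingers":0.1},
    {"twist":[0,0,0],"translation":[-5,45,0],"fingers":0.1},
    {"twist":[0,0,0],"translation":[-5,44,0],"fingers":0.1},
    {"twist":[0,0,0],"translation":[0,0,0],"fingers":0.1},
  ],
)

```text
time: 37.78
eef_pos: [0.4504, 0.2552, 0.0788]
tcp_rot: [-0.083, 3.14, 0.001]
wrist_force: [0.1, -0.9, -0.4]
opening: 0.0197
grip_force: 20.0
```

Call:
apply_moves(
  moves=[
    {"twist":[0,0,0],"translation":[0,0,-25],"fingers":0.1},
    {"twist":[0,0,0],"translation":[0,0,-20],"fingers":0.1},
    {"twist":[0,0,0],"translation":[0,0,0],"fingers":0.1},
    {"twist":[0,0,0],"translation":[0,0,0],"fingers":0.1},
  ],
)

```text
time: 38.28
eef_pos: [0.4517, 0.2523, 0.0344]
tcp_rot: [-0.076, 3.14, 0.0]
wrist_force: [-0.5, -0.3, -0.3]
opening: 0.0195
grip_force: 20.0
```

Run:
```python
from h import *
s=bot.read_camera("scene")[185:285,320:460,::-1]
cv2.imwrite("pics/s4.png",cv2.resize(s,None,fx=5,fy=5,interpolation=2))
```

```text
(no output)
```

View pics/s4.png

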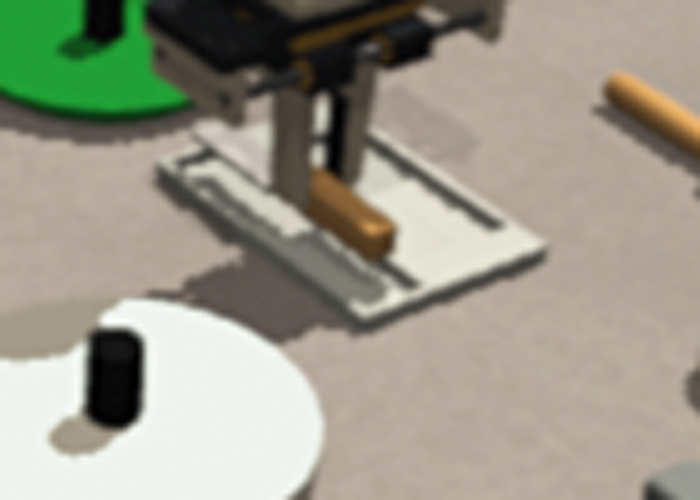

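The paddle hangs level over the long compartment. I'll lower it to just above the floor, keeping the fingertips above the 11 mm walls.

Call:
apply_moves(
  moves=[
    {"twist":[0,0,0],"translation":[1,0,-12],"fingers":0.1},
    {"twist":[0,0,0],"translation":[0,0,-6],"fingers":0.1},
    {"twist":[0,0,0],"translation":[0,0,-4],"fingers":0.1},
    {"twist":[0,0,0],"translation":[0,0,0],"fingers":0.1},
    {"twist":[0,0,0],"translation":[0,0,0],"fingers":0.1},
  ],
)

```text
time: 38.95
eef_pos: [0.4521, 0.2527, 0.0116]
tcp_rot: [0.077, -3.141, 0.0]
wrist_force: [0.3, -0.2, -0.8]
opening: 0.0199
grip_force: 20.0
```

Call:
apply_moves(
  moves=[
    {"twist":[0,0,0],"translation":[0,0,0],"fingers":0.35},
    {"twist":[0,0,0],"translation":[0,0,0],"fingers":0.35},
    {"twist":[0,0,0],"translation":[0,0,20],"fingers":0.35},
    {"twist":[0,0,0],"translation":[0,0,50],"fingers":0.5},
    {"twist":[0,0,0],"translation":[0,-20,30],"fingers":0.5},
    {"twist":[0,0,0.06],"translation":[-3,-50,0],"fingers":0.5},
    {"twist":[0,0,0],"translation":[-3,-50,0],"fingers":0.5},
    {"twist":[0,0,0],"translation":[-3,-50,0],"fingers":0.5},
  ],
)

```text
time: 39.95
eef_pos: [0.443, 0.0814, 0.112]
tcp_rot: [-0.172, 3.136, -0.0]
wrist_force: [0.5, -0.6, 0.8]
opening: 0.0465
grip_force: 0.0
```

Call:
apply_moves(
  moves=[
    {"twist":[0,0,0],"translation":[-3,-50,0],"fingers":0.5},
    {"twist":[0,0,0],"translation":[-3,-50,0],"fingers":0.5},
    {"twist":[0,0,0],"translation":[-3,-40,0],"fingers":0.5},
    {"twist":[0,0,0],"translation":[-1,-11,-30],"fingers":0.5},
    {"twist":[0,0,0],"translation":[0,0,0],"fingers":0.5},
    {"twist":[0,0,0],"translation":[0,0,0],"fingers":0.5},
  ],
)

```text
time: 40.7
eef_pos: [0.4333, -0.0679, 0.0823]
tcp_rot: [-0.172, 3.137, 0.0]
wrist_force: [-0.1, 0.5, 0.0]
opening: 0.0467
grip_force: 0.0
```

Run:
```python
from h import *
s=bot.read_camera("scene")[185:335,240:460,::-1]
cv2.imwrite("pics/s5.png",cv2.resize(s,None,fx=3.6,fy=3.6,interpolation=2))
```

```text
(no output)
```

View pics/s5.png

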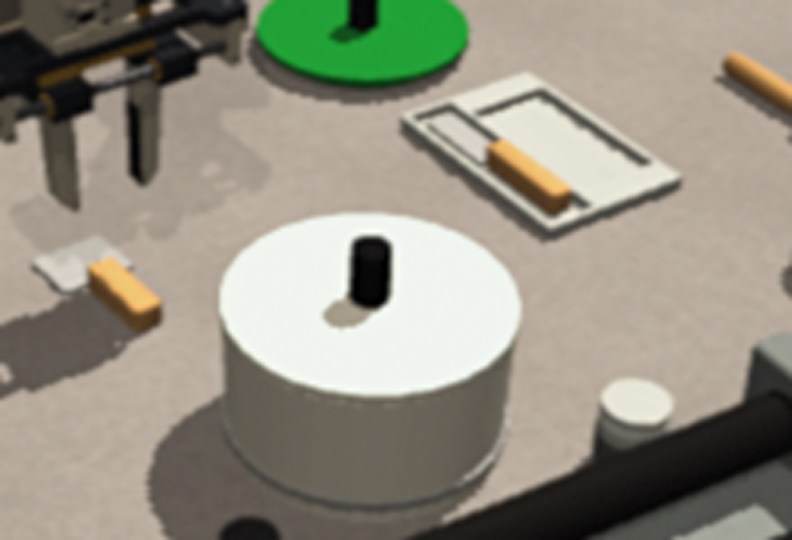

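The stirrer lies in the long compartment, with its handle at (530,175) in this crop. The scraper handle is at (125,293), untouched. I'll grip it, slightly higher on the handle.

Call:
apply_moves(
  moves=[
    {"twist":[0,0,0],"translation":[0,-1,-40],"fingers":0.5},
    {"twist":[0,0,0],"translation":[0,0,-24],"fingers":0.5},
    {"twist":[0,0,0],"translation":[0,0,-8],"fingers":0.5},
    {"twist":[0,0,0],"translation":[0,0,0],"fingers":0.5},
    {"twist":[0,0,0],"translation":[0,0,0],"fingers":0.2},
    {"twist":[0,0,0],"translation":[0,0,0],"fingers":0.1},
    {"twist":[0,0,0],"translation":[0,0,0],"fingers":0.1},
    {"twist":[0,0,0],"translation":[0,0,0],"fingers":0.1},
  ],
)

```text
time: 41.75
eef_pos: [0.4337, -0.0694, 0.0103]
tcp_rot: [-0.171, 3.136, -0.0]
wrist_force: [-2.0, 1.1, 4.8]
opening: 0.0218
grip_force: 20.0
```

Call:
apply_moves(
  moves=[
    {"twist":[0,0,0],"translation":[0,0,0],"fingers":0.1},
  ],
)

```text
time: 41.88
eef_pos: [0.4337, -0.0694, 0.0103]
tcp_rot: [-0.171, 3.136, -0.0]
wrist_force: [-0.9, 0.0, 6.0]
opening: 0.0219
grip_force: 20.0
```

Call:
apply_moves(
  moves=[
    {"twist":[0,0,0],"translation":[0,0,30],"fingers":0.1},
    {"twist":[0,0,0],"translation":[0,0,45],"fingers":0.1},
    {"twist":[0,0,-0.057],"translation":[3,40,0],"fingers":0.1},
    {"twist":[0,0,0],"translation":[0,50,0],"fingers":0.1},
    {"twist":[0,0,0],"translation":[0,50,0],"fingers":0.1},
    {"twist":[0,0,0],"translation":[0,50,0],"fingers":0.1},
    {"twist":[0,0,0],"translation":[0,50,0],"fingers":0.1},
    {"twist":[0,0,0],"translation":[0,50,0],"fingers":0.1},
  ],
)

```text
time: 42.88
eef_pos: [0.4358, 0.2222, 0.0845]
tcp_rot: [-0.082, 3.14, -0.0]
wrist_force: [0.8, -0.4, 0.4]
opening: 0.0219
grip_force: 20.0
```

Call:
apply_moves(
  moves=[
    {"twist":[0,0,0],"translation":[0,50,0],"fingers":0.1},
    {"twist":[0,0,0],"translation":[0,41,0],"fingers":0.1},
    {"twist":[0,0,0],"translation":[0,0,0],"fingers":0.1},
    {"twist":[0,0,0],"translation":[0,0,-25],"fingers":0.1},
    {"twist":[0,0,0],"translation":[0,0,-20],"fingers":0.1},
    {"twist":[0,0,0],"translation":[0,0,0],"fingers":0.1},
    {"twist":[0,0,0],"translation":[0,0,0],"fingers":0.1},
  ],
)

```text
time: 43.75
eef_pos: [0.4365, 0.3113, 0.0403]
tcp_rot: [-0.081, 3.14, 0.0]
wrist_force: [-0.0, 0.7, -0.7]
opening: 0.0216
grip_force: 20.0
```

Call:
apply_moves(
  moves=[
    {"twist":[0,0,0],"translation":[0,0,-14],"fingers":0.1},
    {"twist":[0,0,0],"translation":[0,0,-8],"fingers":0.1},
    {"twist":[0,0,0],"translation":[0,0,-4],"fingers":0.1},
    {"twist":[0,0,0],"translation":[0,0,0],"fingers":0.1},
    {"twist":[0,0,0],"translation":[0,0,0],"fingers":0.35},
    {"twist":[0,0,0],"translation":[0,0,0],"fingers":0.35},
    {"twist":[0,0,0],"translation":[0,0,0],"fingers":0.35},
    {"twist":[0,0,0],"translation":[0,0,20],"fingers":0.35},
  ],
)

```text
time: 44.75
eef_pos: [0.4347, 0.3108, 0.0322]
tcp_rot: [0.082, -3.137, 0.003]
wrist_force: [-0.8, 0.4, -0.3]
opening: 0.0327
grip_force: 0.0
```

Call:
apply_moves(
  moves=[
    {"twist":[0,0,0],"translation":[0,0,40],"fingers":0.4},
    {"twist":[0,0,0],"translation":[0,0,50],"fingers":0.4},
    {"twist":[0,0,0],"translation":[0,-50,40],"fingers":0.4},
    {"twist":[0,0,0],"translation":[0,-50,0],"fingers":0.4},
    {"twist":[0,0,0],"translation":[0,-50,0],"fingers":0.4},
    {"twist":[0,0,0],"translation":[0,-50,0],"fingers":0.4},
    {"twist":[0,0,0],"translation":[0,-50,0],"fingers":0.4},
    {"twist":[0,0,0],"translation":[0,-50,0],"fingers":0.4},
  ],
)

```text
time: 45.75
eef_pos: [0.436, 0.0114, 0.163]
tcp_rot: [-0.082, 3.14, -0.0]
wrist_force: [0.5, 0.3, 0.5]
opening: 0.0372
grip_force: 0.0
```

Run:
```python
from h import *
s=bot.read_camera("scene")[185:335,300:460,::-1];t=bot.read_camera("top")[:,:,::-1]
np.set_printoptions(precision=4,suppress=True)
cv2.imwrite("pics/top6.png",t)
a=cv2.resize(s,(400,375),interpolation=2);b=cv2.resize(t[130:300,170:340],(375,375),interpolation=2)
cv2.imwrite("pics/f.png",np.hstack([a,b]))
big=cv2.resize(t[205:295,175:245],None,fx=4,fy=4,interpolation=2)
m=cv2.inRange(cv2.cvtColor(big,cv2.COLOR_BGR2HSV),(8,110,90),(28,255,255))
for c in cv2.findContours(m,0,2)[0]:
    if cv2.contourArea(c)>300:
        P=np.array([plane("top",np.array([175,205])+(p+.5)/4-.5,.021) for p in cv2.boxPoints(cv2.minAreaRect(c))]);e=max((P[1]-P[0],P[2]-P[1]),key=np.linalg.norm)
        print(P.mean(0),np.degrees(np.arctan2(e[1],e[0])))
print(bot.sense()["eef_pos"])
```

```text
[0.4522 0.311  0.021 ] -177.2570236480095
[0.4667 0.2532 0.021 ] -177.89861098240297
[0.4361 0.0089 0.1629]
```

View pics/f.png

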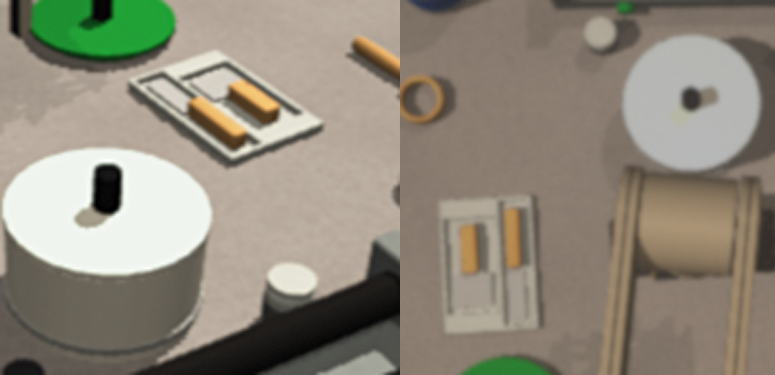

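The lid is home, with the knob at (107,188). Both paddles lie flat in their compartments, at (253,102) and (217,120), and within 2 mm of the slot lines by measurement. The gripper is clear.

```bash
python3 -c "
from station import bot
print(bot.job_done())"
```

```text
the job is handed in; nothing more can be done
None
```

I handed the job in at about 46 s; the hand-in returned no verdict. In the camera pictures all four pebbles were in the jar before the lid went on, the lid is home, and both paddles lie flat in their compartments.

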